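# Unclip a cartridge from the sloping analyser rail

### The arm

A 6-joint arm with a two-finger parallel gripper is mounted at the origin on the work surface. World frame = base frame: x ahead of the robot, y to its left, z up, the work surface at z = 0. Lengths are in m, angles in rad, forces in N, time in s.
With the tool pointing down it reaches from about 0.35 to 0.975 m from the base axis. Payload 4.9 kg.
Tool frame: the origin (TCP) lies on the mounting face of the last link; the fingertips stand 173 mm ahead of it and the grasp point (between the pads) lies 155 mm ahead of it; z points along the fingers, y is the direction in which the jaws open and shut (so a half turn about z gives the same grasp; the last joint's range is limited). The gripper opens to 85 mm and grips with 20 to 120 N. Pads are 22 mm wide; open, the fingers measure 114 mm over their backs; the gripper's body (76 mm by 85 mm) begins 54 mm behind the grasp point. The pads swing forward as they close: fully open they stand 13 mm farther back than shut.
Start: joints at [1.224, 0.053, 1.613, -0, 1.476, -0.119], TCP at [0.141, 0.609, 0.405] pointing down, gripper open.
Joint ranges: [-3.01, 3.01], [-1.01, 2.22], [0.06, 2.58], [-1.02, 4.17], [0.09, 2.62], [-3.14, 3.14]. Speed limits (rad/s): [2.57, 2.57, 3.14, 3.14, 3.14, 3.14].

### API

Orientations are given as a unit quaternion [w, x, y, z].
In Python, from plant import manip gives the robot as it stands.
- The arm moves only by the tool play_rows, never from a script. Its argument "increments" is a list of rows, each an object with "offset": the shift along the tool's x, y, z in mm, a list of three; "twist": the turn about the tool's z in rad; "grip": the opening, from 0 (shut) to 1 (fully open). In form: [{"offset": [dx, dy, dz], "twist": twist, "grip": grip}, ...]. A call has 1 to 5 rows; each row is the pose to reach, as a shift and turn from the pose commanded when the call began, along the tool's axes at that moment; what a row does not reach only later rows make up. A row lasts 1/12 s, in which the tool goes at most 41.7 mm and 7.16 degrees, less where a joint would pass 70% of its speed; a pose out of reach is approached as far as the arm can. A call with a gripper value outside its range is refused whole. The fingers move at their own pace and stop on an object; the grip force is fixed at half the most. Time passes only in rows, so rows that repeat a pose let the fingers close. It gives the time, the measured TCP pose, the force and the opening at its end, in the units of the state.
- manip.state(): the state, without advancing time (a new reading comes with each control period).
- manip.grab_frame(name): name is "side" or "top"; returns the picture (400x640x3 uint8, blue, green, red); there is no depth.
- manip.get_calibration(name): a dict with "fx", "fy", "cx", "cy" (pixels), "k1" (the pictures are not rectified: a ray, as slopes to the right and down, at radius r is drawn at 1 + k1 r^2 times it, then the intrinsics apply), "T" (4x4, takes a point from camera to world coordinates). Camera axes: x right, y down, z forward; pixel columns grow to the right and rows downward; lengths in m; the calibration is good to about 2 mm. A picture is of the moment at which its call begins. get_calibration takes no time and is no camera call.
- manip.job_done(): hands the job in, once; it reports no verdict.
Trained networks look in the newest picture that a camera, given by its name, has taken for a name from the list of things; names that differ only in an ending like _2 or _b are one class to them, and where a whole thing is asked for, a point or a joint stands for the part that bears it (a point fixed in the world has none). Each returns a list of dicts, best first, with "p" (0 to 1); they miss things now and then, are a little off and sometimes report something else, mostly with a low value. They report only what shows in the picture. A call takes as long as a camera call. They do not tell look-alikes from the thing itself.
- manip.boxes_of(query, camera): "xyz" ([x, y, z] in m, in the coordinates of the camera as it stood for that picture, good to about 4 mm: the middle of the surface that is visible of it).
- manip.tip_of(query, camera): "xyz" ([x, y, z] in m, in the coordinates of the camera as it stood for that picture, good to about 4 mm: a listed point, or the origin of a listed thing).
The state is a dict: "time": time; "joint_pos": joint angles; "joint_vel": joint speeds; "joint_efforts": joint torques, N m; "tool_pos": TCP position; "tool_rot": TCP orientation; "contact_force": force on the tool from outside, world axes, zero at the start; "ft_torque": the same for the moment, N m; "gripper_width": opening from 0.0 (shut) to 1.0 (fully open).
Only numpy, scipy, OpenCV 4.12 (cv2) and the standard library are available. Lean on these libraries where they do the work, as an engineer would, in place of code of your own. Each camera call takes 0.05 s, during which the arm holds its last target. There are 200 camera calls.

### The job

The clear splash guard of the red loading station has flopped forward over the cartridges: first push it back until it stands upright and leave it so. Then pull the wide cartridge straight off the sloping rail against its sprung catch, and set it down gently, standing on its legs, in the white tray. Leave the two narrow cartridges clipped on the rail and everything else on the bench where it is.

Things in the scene. Friction and masses are not known exactly. Their poses are not given: they have to be found in the camera images.
- station: Loading station, red sides, 290 mm wide, 200 mm deep, 105 mm tall at the back; fixed. Its black deck slopes 25 degrees, low side to the robot. Origin: under its middle on the table; x away from the robot, y along the rail. Three grey cartridges sit on its rail at y = -70, 0, 70 mm in any order, each held by a small sprung steel catch on the low side.
- rail: Aluminium rail on the station's deck, 14 mm wide, 20 mm tall, 250 mm long. Origin: middle of its foot on the deck surface, 73 mm above the table; y along it (level), x up the slope away from the robot, z square to the deck: 25 degrees from vertical, leaning to the robot. Catches reach 16 mm above the deck.
- guard (a joint): Tilt of the splash guard in rad: 0 is upright, positive leans towards the robot over the rail (it starts at 0.7 to 1.0), negative leans away; runs from -0.5 to 1.15. Stiff hinge: stays where it is left; about 3 N at the top edge moves it.
- guard_edge (a point): Middle of the top edge bar (round, 12 mm thick, 238 mm long, parallel to the rail) of the splash guard, a clear panel in a red frame 10 mm thick. It lies 160 mm from the hinge.
- guard_hinge (a point): Middle of the guard's hinge line, parallel to the rail, at the back of the station, 112 mm above the table.
- wide: The only wide cartridge, grey plastic, 64 mm long (y, along the rail), 36 mm deep (x), 68 mm tall (z). Two legs 20 mm long straddle the rail; above them a block to 44 mm height. Origin: centre under the legs. A lip at the foot of its low-side (-x) leg is held by the catch, which yields to about 10 N pulled along the cartridge's z; clear after 20 mm.
- wide_grip (a point): Grip point in the middle of the wide cartridge's white grip fin, 58 mm above its underside. The fin is 12 mm thick (x), 56 mm long (y) and stands from 44 to 68 mm above the underside; free space on both its x sides.
- narrow_a: A narrow cartridge, 40 mm long with a 32 mm long fin, otherwise like the wide one. Stays on the rail.
- narrow_b: The other narrow cartridge, the same. Stays on the rail.
- tray: White open tray, outside 140 mm (x) by 160 mm (y), walls 4 mm thick and 22 mm high, floor 4 to 5 mm above the table. Origin: centre of its underside. Fixed.
- jar: Amber jar, 56 mm wide, 70 mm tall; bystander.
- tipbox: Blue box with a clear lid, 85 by 120 by 68 mm; bystander.
- beaker: Clear beaker, 68 mm wide, 85 mm tall; bystander.
Not all that is in view belongs to the job. Several things have the shape of the tray; the one meant has the colours described above.

How it is judged:
On the way, in this order (a step that is already met when the one before it is completed fails the run):
1. the guard stands upright while the wide cartridge is still clipped on the rail (value of joint guard between -0.18 and 0.18 rad and z of wide in the frame of rail below 0.006 m), for 0.2 s.
2. the wide cartridge is pulled off the rail and held clear of it (z of wide in the frame of rail above 0.035 m and contact force between the fingers and wide above 0.5 N), for 0.2 s.
At the end, for the whole second after the job is handed in: The wide cartridge stands still and upright (within 7 degrees) on its legs on the tray floor, its middle within 60 mm (tray x) and 70 mm (tray y) of the tray's middle; the guard is within 0.18 rad of upright; both narrow cartridges are still clipped on, within 8 mm of their start (value of joint guard between -0.18 and 0.18 rad and x of wide in the frame of tray between -0.06 and 0.06 m and y of wide in the frame of tray between -0.07 and 0.07 m and height (world z) of wide below 0.012 m and angle between wide's own z axis and vertical below 0.12 rad and linear speed of wide below 0.02 m/s and z of each of narrow_a, narrow_b in the frame of rail below 0.006 m and distance of each of narrow_a, narrow_b from where it was at the start of the episode below 0.008 m); the robot touches nothing.
It fails at once if a narrow cartridge is pulled off its catch (distance of any of narrow_a, narrow_b from where it was at the start of the episode above 0.012 m).
It fails at once if the wide cartridge is dropped or thrown (over 0.6 m/s with no finger on it, a fall of about 2 cm) (linear speed of wide above 0.6 m/s and contact force between the fingers and wide below 0.05 N).
It fails at once if a bystander on the bench is shifted by more than 3 cm (distance of any of jar, tipbox, beaker from where it was at the start of the episode above 0.03 m).
It also fails if it takes over 58 s, if anything falls off the work surface, if the arm or the gripper's body presses on something with over 40 N, if the wrist force passes 120 N, or if a joint passes its speed limit or range.

## Working session

There is one attempt and no reset: what is moved stays moved. The work goes in short steps, Python scripts to look and compute and a tool call to move; the robot and the scene stay as the last step left them, time stands still between calls to the robot, and variables do not carry over. Pictures are saved under pics/ and viewed, about 8 in all and at most 12, crops included, and the job is handed in when it is done.

Besides the shell and the picture viewer there is one more tool, called after ">>>" as a command line: name --argument value ..., lists and objects as JSON in quotes. play_rows: Moves the arm, as the interface text tells. Its arguments: {"type":"object","properties":{"increments":{"type":"array"}},"required":["increments"]}

```bash
mkdir -p pics
cat > h.py <<'E'
import numpy as np, cv2
from plant import manip
from scipy.spatial.transform import Rotation as R
def cal(n):
    c=manip.get_calibration(n); return c,np.array(c["T"])
def w(n,p):
    T=cal(n)[1]; return T[:3,:3]@np.array(p)+T[:3,3]
def pix(n,P):
    c,T=cal(n); q=T[:3,:3].T@(np.array(P)-T[:3,3]); s=q[:2]/q[2]; s=s*(1+c["k1"]*(s@s))
    return np.round([c["fx"]*s[0]+c["cx"],c["fy"]*s[1]+c["cy"]]).astype(int)
def find(q,n,f="tip_of",k=3):
    for d in getattr(manip,f)(q,n)[:k]:
        P=w(n,d["xyz"]); print(q,n,f,round(d["p"],2),P.round(3),pix(n,P))
def rot():
    q=manip.state()["tool_rot"]; return R.from_quat([q[1],q[2],q[3],q[0]]).as_matrix()
E
python3 - <<'E'
from h import *
fs=[]
for n in("side","top"):
    f=manip.grab_frame(n); cv2.imwrite(f"pics/{n}0.png",f)
    for q in("station","rail","guard_edge","guard_hinge","wide","wide_grip","narrow_a","tray","jar","tipbox","beaker"): find(q,n)
print(manip.state()["tool_pos"],rot().round(3))
E
```

```text
station side tip_of 0.71 [ 0.597  0.175 -0.002] [321 195]
rail side tip_of 0.65 [0.612 0.173 0.072] [326 174]
guard_edge side tip_of 0.87 [0.533 0.161 0.203] [308 143]
guard_hinge side tip_of 0.72 [0.666 0.175 0.108] [341 159]
wide side tip_of 0.67 [0.607 0.244 0.069] [312 166]
wide side tip_of 0.17 [0.661 0.178 0.107] [339 159]
wide_grip side tip_of 0.71 [ 0.596  0.173 -0.002] [321 196]
wide_grip side tip_of 0.54 [0.58  0.24  0.125] [306 152]
wide_grip side tip_of 0.3 [ 0.399 -0.167 -0.003] [332 278]
narrow_a side tip_of 0.74 [0.625 0.107 0.073] [342 182]
narrow_a side tip_of 0.62 [0.618 0.173 0.076] [328 172]
tray side tip_of 0.59 [ 0.207 -0.302 -0.001] [294 345]
jar side tip_of 0.56 [ 0.689 -0.188  0.002] [423 244]
tipbox side tip_of 0.71 [ 0.398 -0.165  0.   ] [331 277]
beaker side tip_of 0.91 [ 0.386  0.348 -0.002] [236 189]
station top tip_of 0.74 [0.599 0.171 0.004] [258 170]
guard_edge top tip_of 0.71 [0.532 0.17  0.202] [249 173]
guard_hinge top tip_of 0.65 [0.661 0.179 0.113] [250 139]
guard_hinge top tip_of 0.54 [0.597 0.166 0.003] [259 171]
tray top tip_of 0.75 [ 0.205 -0.295  0.003] [415 295]
tray top tip_of 0.63 [ 0.575 -0.346  0.004] [423 174]
jar top tip_of 0.64 [ 0.696 -0.186  0.001] [370 138]
tipbox top tip_of 0.75 [ 0.396 -0.161  0.   ] [366 232]
beaker top tip_of 0.64 [0.381 0.349 0.001] [198 241]
[0.14114022 0.60883395 0.40469841] [[-0.974  0.226 -0.   ]
 [ 0.226  0.974  0.   ]
 [ 0.     0.    -1.   ]]
```

View pics/side0.png

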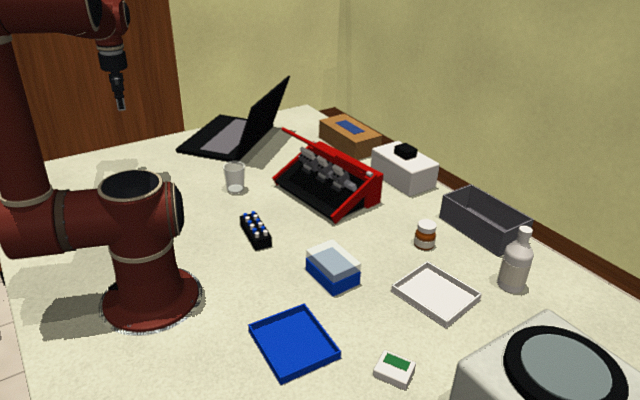

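View pics/top0.png

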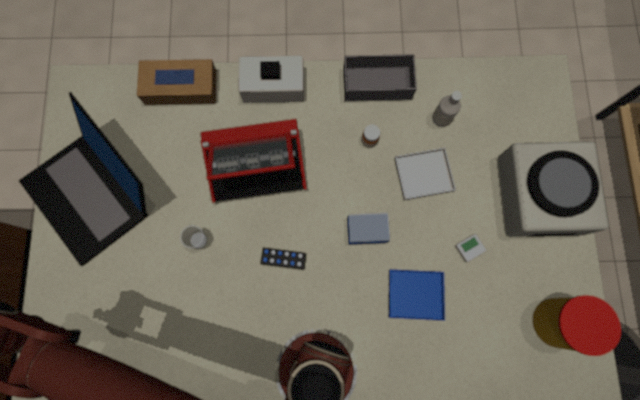

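The side view shows a white tray at (436,293), with look-alikes in blue at (294,345) and dark grey at (486,217). The top view shows them at (424,174), (416,294) and (380,77). I choose the white one. The cartridges are at side (310,157), (327,165) and (347,178); the leftmost looks wide. I'll check this in a close crop.

Run:
```python
from h import *
a=cv2.imread("pics/top0.png")[110:210,190:320]; b=cv2.imread("pics/side0.png")[115:230,260:400]
a=cv2.resize(a,(520,400),interpolation=cv2.INTER_CUBIC)
a=cv2.resize(cv2.imread("pics/top0.png")[115:205,190:320],(780,540)[:2],interpolation=2)
b=cv2.resize(b,(780,640),interpolation=2)
o=np.vstack([cv2.resize(a,(433,300)),cv2.resize(b,(433,300))]); 
o=np.hstack([cv2.resize(a,(400,277)),cv2.resize(b,(400,277))]); cv2.imwrite("pics/crop.png",cv2.resize(o,(800,277)))
f=cv2.imread("pics/top0.png"); h=cv2.cvtColor(f,cv2.COLOR_BGR2HSV)
# white tray yaw
m=((h[...,1]<25)&(h[...,2]>130)).astype(np.uint8)[140:210,385:465]
n,l,s,c=cv2.connectedComponentsWithStats(m)
i=1+np.argmax(s[1:,4]); print(s[i],cv2.minAreaRect(np.argwhere(l==i)[:,::-1].astype(np.float32)))
c,T=cal("top"); print(T.round(3))
for y in(-.145,.145):
  for x in(-.1,.1): print(x,y,pix("top",[.598+x,.173+y,.0]))
for q in("guard","wide","narrow_a","rail"):
  for n in("top","side"): find(q,n,"boxes_of")
```

```text
[  12   11   55   47 1878] ((38.935997009277344, 34.148006439208984), (40.1597900390625, 48.65684509277344), 79.69515228271484)
[[-2.200e-02 -9.740e-01  2.230e-01  1.800e-01]
 [-1.000e+00  2.200e-02 -4.000e-03 -5.000e-03]
 [-1.000e-03 -2.230e-01 -9.750e-01  1.421e+00]
 [ 0.000e+00  0.000e+00  0.000e+00  1.000e+00]]
-0.1 -0.145 [304 201]
0.1 -0.145 [303 140]
-0.1 0.145 [210 203]
0.1 0.145 [212 141]
guard top boxes_of 0.71 [0.593 0.177 0.168] [248 156]
guard side boxes_of 0.82 [0.54  0.113 0.201] [319 149]
guard side boxes_of 0.63 [ 0.575 -0.356  0.004] [437 295]
wide top boxes_of 0.39 [0.584 0.168 0.108] [254 165]
wide side boxes_of 0.68 [0.581 0.23  0.105] [308 159]
narrow_a top boxes_of 0.57 [ 0.686 -0.184  0.071] [372 134]
narrow_a side boxes_of 0.69 [0.591 0.16  0.111] [323 166]
narrow_a side boxes_of 0.65 [0.596 0.091 0.112] [338 175]
rail top boxes_of 0.26 [ 0.396 -0.158  0.069] [368 229]
rail side boxes_of 0.6 [0.596 0.111 0.078] [334 182]
```

View pics/crop.png

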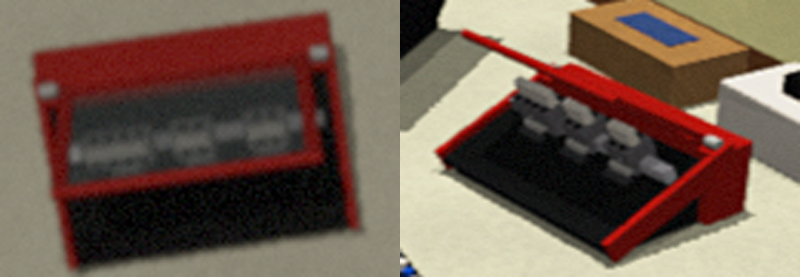

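The crop shows the wide cartridge on the left, at about side (310,157) and local y=+70. The two narrow ones are centre and right, and the guard lies over them. Station yaw is about 0.12 rad and guard tilt about 0.96. The tool only points down, so I'll grip the fin by its ends, with the jaws along the rail. First I move in front of the guard with the fingers shut.

>>> play_rows --increments '[{"offset": [-31, -25, 0], "twist": -0.07, "grip": 0}, {"offset": [-62, -50, 0], "twist": -0.14, "grip": 0}, {"offset": [-93, -75, 0], "twist": -0.21, "grip": 0}, {"offset": [-124, -100, 0], "twist": -0.28, "grip": 0}, {"offset": [-155, -125, 0], "twist": -0.35, "grip": 0}]'

```text
time: 2.02
tool_pos: [0.2645, 0.4506, 0.4048]
tool_rot: [0.0, -0.063, 0.998, 0.0]
contact_force: [0.1, 0.1, 0.3]
gripper_width: 0.3
```

```bash
cat >> h.py <<'E'
def to(x,y,z):
    s=manip.state(); print("t",s["time"],"pos",np.round(s["tool_pos"],4),"F",np.round(s["contact_force"],1),"g",round(s["gripper_width"],3),"d mm",(rot().T@(np.array([x,y,z])-s["tool_pos"])*1000).round(1))
E
python3 -c "
from h import *
to(.495,.165,.355);print(rot().round(3))"
```

```text
t 2.0167 pos [0.2645 0.4506 0.4048] F [0.1 0.1 0.3] g 0.3 d mm [-192.6 -312.4   49.8]
[[-0.992 -0.126  0.   ]
 [-0.126  0.992  0.   ]
 [-0.     0.    -1.   ]]
```

>>> play_rows --increments '[{"offset": [-21, -34, 0], "twist": 0, "grip": 0}, {"offset": [-42, -68, 0], "twist": 0, "grip": 0}, {"offset": [-63, -102, 0], "twist": 0, "grip": 0}, {"offset": [-84, -136, 0], "twist": 0, "grip": 0}, {"offset": [-105, -170, 0], "twist": 0, "grip": 0}]'

```text
time: 2.43
tool_pos: [0.3895, 0.2944, 0.4051]
tool_rot: [0.0, -0.061, 0.998, 0.0]
contact_force: [0.1, 0.1, 0.4]
gripper_width: 0.001
```

>>> play_rows --increments '[{"offset": [-20, -33, 10], "twist": 0, "grip": 0}, {"offset": [-40, -66, 20], "twist": 0, "grip": 0}, {"offset": [-60, -100, 30], "twist": 0, "grip": 0}, {"offset": [-80, -134, 45], "twist": 0, "grip": 0}, {"offset": [-80, -134, 50], "twist": 0, "grip": 0}]'

```text
time: 2.85
tool_pos: [0.4869, 0.1684, 0.353]
tool_rot: [-0.0, -0.058, 0.998, -0.001]
contact_force: [-0.1, -0.4, 0.3]
gripper_width: -0.0
```

Run:
```python
from h import *
to(.495,.165,.355)
manip.grab_frame("side"); find("guard_edge","side"); manip.grab_frame("top"); find("guard_edge","top")
```

```text
t 2.85 pos [0.4869 0.1684 0.353 ] F [-0.1 -0.4  0.3] g -0.0 d mm [-7.6 -4.3 -2. ]
guard_edge side tip_of 0.78 [0.532 0.164 0.207] [307 141]
guard_edge top tip_of 0.67 [0.533 0.17  0.204] [249 173]
```

>>> play_rows --increments '[{"offset": [-15, 0, 0], "twist": 0, "grip": 0}, {"offset": [-27, 0, -3], "twist": 0, "grip": 0}, {"offset": [-37, 0, -12], "twist": 0, "grip": 0}, {"offset": [-47, 0, -20], "twist": 0, "grip": 0}, {"offset": [-57, 0, -28], "twist": 0, "grip": 0}]'

```text
time: 3.47
tool_pos: [0.5383, 0.1814, 0.3852]
tool_rot: [-0.007, -0.063, 0.998, -0.001]
contact_force: [-27.5, -6.1, 23.4]
gripper_width: -0.0
```

>>> play_rows --increments '[{"offset": [-10, 0, -8], "twist": 0, "grip": 0}, {"offset": [-20, 0, -14], "twist": 0, "grip": 0}, {"offset": [-30, 0, -19], "twist": 0, "grip": 0}, {"offset": [-40, 0, -23], "twist": 0, "grip": 0}, {"offset": [-50, 0, -26], "twist": 0, "grip": 0}]'

```text
time: 3.88
tool_pos: [0.59, 0.188, 0.4115]
tool_rot: [0.0, -0.063, 0.998, 0.0]
contact_force: [-5.0, 0.3, 3.7]
gripper_width: 0.001
```

Run:
```python
from h import *
to(.647,.185,.41)
manip.grab_frame("side"); find("guard_edge","side",k=1); manip.grab_frame("top"); find("guard_edge","top",k=1)
```

```text
t 3.8833 pos [0.59   0.188  0.4115] F [-5.   0.3  3.7] g 0.001 d mm [-56.2 -10.1   1.6]
guard_edge side tip_of 0.76 [0.603 0.174 0.261] [326 117]
```

>>> play_rows --increments '[{"offset": [-12, 0, -3], "twist": 0, "grip": 0}, {"offset": [-24, 0, -6], "twist": 0, "grip": 0}, {"offset": [-36, 0, -8], "twist": 0, "grip": 0}, {"offset": [-48, 0, -10], "twist": 0, "grip": 0}, {"offset": [-57, 0, -10], "twist": 0, "grip": 0}]'

```text
time: 4.5
tool_pos: [0.6471, 0.1937, 0.4189]
tool_rot: [-0.0, -0.062, 0.998, 0.0]
contact_force: [-2.5, 0.8, 2.3]
gripper_width: -0.001
```

>>> play_rows --increments '[{"offset": [0, 0, 0], "twist": 0, "grip": 0}, {"offset": [0, 0, 0], "twist": 0, "grip": 0}, {"offset": [0, 0, 0], "twist": 0, "grip": 0}]'

```text
time: 4.75
tool_pos: [0.6469, 0.1929, 0.4182]
tool_rot: [-0.0, -0.061, 0.998, -0.0]
contact_force: [0.6, -0.5, 0.8]
gripper_width: -0.002
```

Run:
```python
from h import *
to(.583,.2405,.30)
f=manip.grab_frame("side"); find("guard_edge","side",k=1);find("guard_hinge","side",k=1);find("wide_grip","side"); find("wide","side",k=1)
g=manip.grab_frame("top"); find("guard_edge","top",k=1);find("guard_hinge","top",k=1)
a=cv2.resize(f[90:240,250:400],(500,500),interpolation=2);cv2.imwrite("pics/c2.png",a)
```

```text
t 4.75 pos [0.6469 0.1929 0.4182] F [ 0.6 -0.5  0.8] g -0.002 d mm [ 57.6  55.  118.3]
guard_edge side tip_of 0.83 [0.665 0.177 0.271] [343 110]
guard_hinge side tip_of 0.83 [0.666 0.179 0.107] [340 159]
wide_grip side tip_of 0.59 [0.58  0.241 0.126] [306 152]
wide side tip_of 0.73 [0.608 0.244 0.07 ] [313 165]
guard_edge top tip_of 0.98 [0.663 0.187 0.272] [239 117]
guard_hinge top tip_of 0.77 [0.664 0.183 0.113] [249 138]
```

View pics/c2.png

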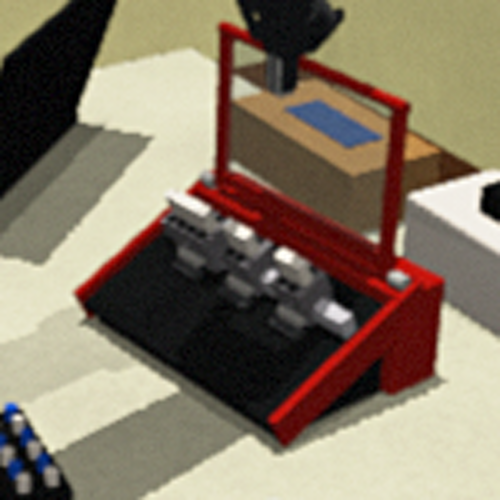

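The guard stands upright: edge at x 0.665 against hinge 0.666, side crop bar from (220,30) to (405,105). The cartridges are still clipped on. Next I back off and go above the wide fin.

>>> play_rows --increments '[{"offset": [25, 0, 0], "twist": 0, "grip": 0.77}, {"offset": [60, 10, 0], "twist": 0, "grip": 0.77}, {"offset": [60, 40, 20], "twist": 0, "grip": 0.77}, {"offset": [60, 56, 40], "twist": 0, "grip": 0.77}, {"offset": [60, 56, 58], "twist": 0, "grip": 0.77}]'

```text
time: 5.57
tool_pos: [0.5797, 0.2434, 0.3606]
tool_rot: [0.001, -0.062, 0.998, 0.001]
contact_force: [-0.4, -0.2, -0.1]
gripper_width: 0.707
```

>>> play_rows --increments '[{"offset": [0, 0, 10], "twist": 0, "grip": 0.77}, {"offset": [0, 0, 20], "twist": 0, "grip": 0.77}, {"offset": [0, 0, 20], "twist": 0, "grip": 0.77}]'

```text
time: 5.82
tool_pos: [0.5806, 0.2406, 0.3382]
tool_rot: [-0.002, -0.061, 0.998, -0.0]
contact_force: [-0.1, 0.3, -0.5]
gripper_width: 0.769
```

Run:
```python
from h import *
to(.580,.241,.286); print(rot().round(3))
f=manip.grab_frame("side"); find("guard_edge","side",k=1);find("wide_grip","side",k=2)
g=manip.grab_frame("top"); find("guard_edge","top",k=1)
s=manip.state(); X=rot(); p=np.array(s["tool_pos"])
for y in(-.0325,.0325): print(pix("side",p+X@[0,y,.168]))
cv2.imwrite("pics/c3.png",cv2.resize(f[100:200,260:380],(780,650)[:2],interpolation=2)[:600])
```

```text
t 5.8167 pos [0.5806 0.2406 0.3382] F [-0.1  0.3 -0.5] g 0.769 d mm [ 0.4  0.5 52.2]
[[-0.993 -0.121 -0.004]
 [-0.121  0.993 -0.001]
 [ 0.004 -0.001 -1.   ]]
guard_edge side tip_of 0.85 [0.664 0.177 0.271] [342 110]
wide_grip side tip_of 0.72 [0.58  0.241 0.128] [306 152]
guard_edge top tip_of 0.69 [0.663 0.186 0.276] [239 117]
[314 141]
[300 134]
```

View pics/c3.png

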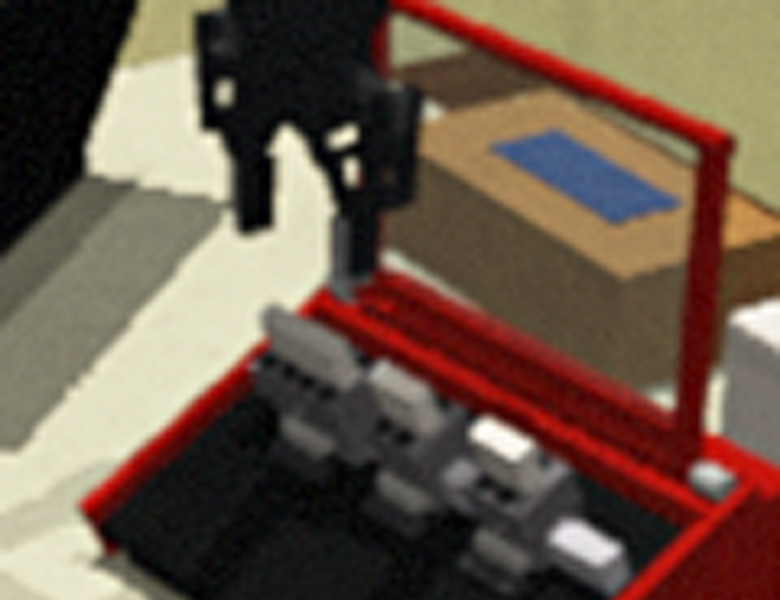

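The side crop shows the open fingers above the wide fin (crop 265–358, 305–385), with the pads on either side of it. I lower in steps while watching the force.

>>> play_rows --increments '[{"offset": [0, 0, 12], "twist": 0, "grip": 0.77}, {"offset": [0, 0, 24], "twist": 0, "grip": 0.77}, {"offset": [0, 0, 32], "twist": 0, "grip": 0.77}, {"offset": [0, 0, 38], "twist": 0, "grip": 0.77}, {"offset": [0, 0, 38], "twist": 0, "grip": 0.77}]'

```text
time: 6.48
tool_pos: [0.5802, 0.2409, 0.2996]
tool_rot: [-0.002, -0.061, 0.998, -0.0]
contact_force: [-0.5, 0.4, -0.7]
gripper_width: 0.766
```

>>> play_rows --increments '[{"offset": [0, 0, 5], "twist": 0, "grip": 0.77}, {"offset": [0, 0, 11], "twist": 0, "grip": 0.77}, {"offset": [0, 0, 11], "twist": 0, "grip": 0.77}]'

```text
time: 6.73
tool_pos: [0.5807, 0.2411, 0.2904]
tool_rot: [-0.001, -0.061, 0.998, -0.0]
contact_force: [-0.6, 0.8, 0.5]
gripper_width: 0.767
```

Run:
```python
from h import *
to(.580,.241,.286)
f=manip.grab_frame("side"); find("narrow_a","side",k=2);find("wide","side",k=1)
cv2.imwrite("pics/c4.png",cv2.resize(f[110:200,275:365],(600,600),interpolation=2))
```

```text
t 6.7333 pos [0.5807 0.2411 0.2904] F [-0.6  0.8  0.5] g 0.767 d mm [0.7 0.  4.4]
narrow_a side tip_of 0.79 [0.617 0.175 0.073] [327 173]
narrow_a side tip_of 0.69 [0.625 0.104 0.073] [343 182]
```

View pics/c4.png

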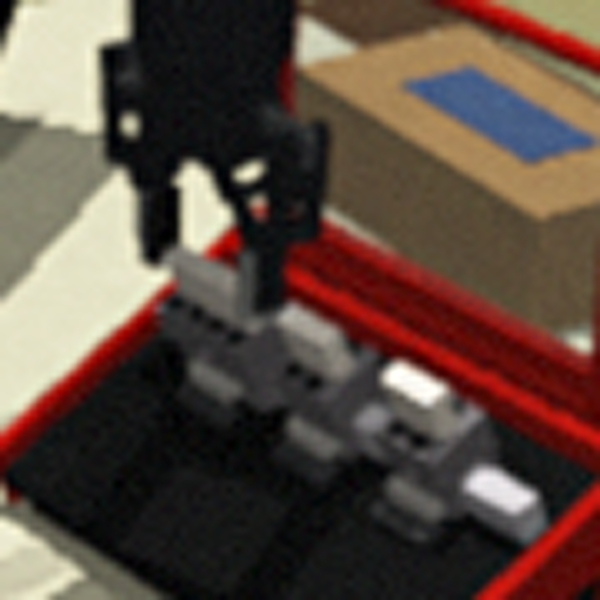

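No contact so far. The fin lies between the fingers, with the right tip at crop (260,312), close to the fin base. I lower 5 mm more and close.

>>> play_rows --increments '[{"offset": [0, 0, 5], "twist": 0, "grip": 0.77}, {"offset": [0, 0, 5], "twist": 0, "grip": 0.7}, {"offset": [0, 0, 5], "twist": 0, "grip": 0.6}, {"offset": [0, 0, 5], "twist": 0, "grip": 0.5}, {"offset": [0, 0, 5], "twist": 0, "grip": 0.4}]'

```text
time: 7.3
tool_pos: [0.5809, 0.2411, 0.2868]
tool_rot: [-0.0, -0.061, 0.998, -0.0]
contact_force: [-2.4, -1.0, 1.9]
gripper_width: 0.635
```

>>> play_rows --increments '[{"offset": [0, 0, 0], "twist": 0, "grip": 0.4}, {"offset": [0, 0, 0], "twist": 0, "grip": 0.4}, {"offset": [0, 0, 0], "twist": 0, "grip": 0.4}]'

```text
time: 7.55
tool_pos: [0.5809, 0.2411, 0.2867]
tool_rot: [-0.0, -0.061, 0.998, -0.0]
contact_force: [-1.9, -1.7, 1.8]
gripper_width: 0.638
```

>>> play_rows --increments '[{"offset": [2, 0, -5], "twist": 0, "grip": 0.4}, {"offset": [4, 0, -9], "twist": 0, "grip": 0.4}, {"offset": [7, 0, -14], "twist": 0, "grip": 0.4}, {"offset": [9, 0, -20], "twist": 0, "grip": 0.4}, {"offset": [12, 0, -25], "twist": 0, "grip": 0.4}]'

```text
time: 7.97
tool_pos: [0.5688, 0.2398, 0.3129]
tool_rot: [0.0, -0.061, 0.998, 0.0]
contact_force: [0.7, 0.2, -1.2]
gripper_width: 0.639
```

>>> play_rows --increments '[{"offset": [3, 0, -7], "twist": 0, "grip": 0.4}, {"offset": [7, 0, -14], "twist": 0, "grip": 0.4}, {"offset": [10, 0, -21], "twist": 0, "grip": 0.4}, {"offset": [13, 0, -28], "twist": 0, "grip": 0.4}, {"offset": [16, 0, -34], "twist": 0, "grip": 0.4}]'

```text
time: 8.38
tool_pos: [0.5529, 0.2377, 0.3469]
tool_rot: [0.0, -0.061, 0.998, 0.0]
contact_force: [1.0, 0.5, -2.8]
gripper_width: 0.636
```

>>> play_rows --increments '[{"offset": [0, 0, -5], "twist": 0, "grip": 0.4}, {"offset": [0, 0, -5], "twist": 0, "grip": 0.4}, {"offset": [0, 0, -5], "twist": 0, "grip": 0.4}]'

```text
time: 8.63
tool_pos: [0.5533, 0.2378, 0.3512]
tool_rot: [0.0, -0.061, 0.998, 0.0]
contact_force: [0.6, 0.1, -2.3]
gripper_width: 0.635
```

Run:
```python
from h import *
to(.565,-.355,.36)
f=manip.grab_frame("side"); find("narrow_a","side",k=2);find("wide","side",k=1);find("wide_grip","side",k=1);find("guard_edge","side",k=1)
g=manip.grab_frame("top"); find("wide","top",k=1)
cv2.imwrite("pics/c5.png",cv2.resize(f[90:200,265:375],(600,600),interpolation=2))
```

```text
t 8.6333 pos [0.5533 0.2378 0.3512] F [ 0.6  0.1 -2.3] g 0.635 d mm [  60.6 -589.8   -8.9]
narrow_a side tip_of 0.63 [0.623 0.105 0.073] [342 182]
narrow_a side tip_of 0.6 [0.616 0.175 0.077] [327 172]
wide side tip_of 0.52 [0.58  0.243 0.136] [306 149]
guard_edge side tip_of 0.81 [0.664 0.177 0.272] [342 110]
```

View pics/c5.png

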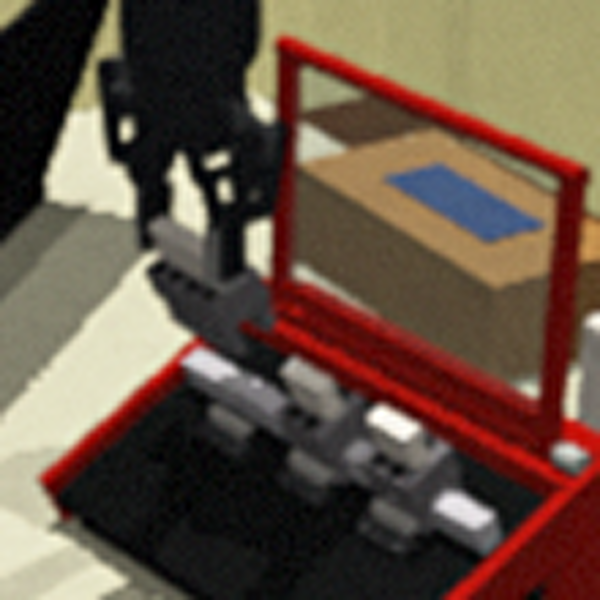

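The cartridge is off the rail and held, tilted 25°. The rail is bare at crop (235,385), both narrow ones are still clipped, and the guard is upright. I carry it to the white tray.

>>> play_rows --increments '[{"offset": [0, 0, -25], "twist": 0, "grip": 0.4}, {"offset": [1, -10, -55], "twist": 0, "grip": 0.4}, {"offset": [5, -40, -60], "twist": 0, "grip": 0.4}, {"offset": [10, -77, -60], "twist": 0, "grip": 0.4}, {"offset": [15, -116, -60], "twist": 0, "grip": 0.4}]'

```text
time: 9.4
tool_pos: [0.5524, 0.1203, 0.4121]
tool_rot: [0.001, -0.062, 0.998, 0.0]
contact_force: [0.6, -0.5, -3.1]
gripper_width: 0.638
```

>>> play_rows --increments '[{"offset": [5, -39, 0], "twist": 0, "grip": 0.4}, {"offset": [10, -78, 0], "twist": 0, "grip": 0.4}, {"offset": [15, -117, 0], "twist": 0, "grip": 0.4}, {"offset": [20, -156, 0], "twist": 0, "grip": 0.4}, {"offset": [25, -195, 0], "twist": 0, "grip": 0.4}]'

```text
time: 9.82
tool_pos: [0.551, -0.0776, 0.4108]
tool_rot: [0.0, -0.061, 0.998, -0.0]
contact_force: [0.2, 0.2, -1.4]
gripper_width: 0.639
```

>>> play_rows --increments '[{"offset": [5, -39, 0], "twist": 0, "grip": 0.4}, {"offset": [10, -78, 0], "twist": 0, "grip": 0.4}, {"offset": [15, -117, 0], "twist": 0, "grip": 0.4}, {"offset": [20, -156, 0], "twist": 0, "grip": 0.4}, {"offset": [25, -195, 0], "twist": 0, "grip": 0.4}]'

```text
time: 10.23
tool_pos: [0.55, -0.2744, 0.4106]
tool_rot: [0.0, -0.061, 0.998, 0.0]
contact_force: [1.1, 0.5, -1.8]
gripper_width: 0.635
```

>>> play_rows --increments '[{"offset": [5, -36, 20], "twist": 0, "grip": 0.4}, {"offset": [10, -72, 40], "twist": 0, "grip": 0.4}, {"offset": [10, -72, 75], "twist": 0, "grip": 0.4}, {"offset": [10, -72, 110], "twist": 0, "grip": 0.4}, {"offset": [10, -72, 120], "twist": 0, "grip": 0.4}]'

```text
time: 10.65
tool_pos: [0.5472, -0.3447, 0.2834]
tool_rot: [-0.004, -0.06, 0.998, 0.004]
contact_force: [-1.4, 1.7, -4.1]
gripper_width: 0.639
```

Run:
```python
from h import *
to(.549,-.345,.2253); print(rot().round(3))
f=manip.grab_frame("side"); find("tray","side",k=3);find("wide","side",k=1);find("wide_grip","side",k=1)
g=manip.grab_frame("top"); find("tray","top",k=3); find("wide","top",k=1)
```

```text
t 10.65 pos [ 0.5472 -0.3447  0.2834] F [-1.4  1.7 -4.1] g 0.639 d mm [-2.2 -1.  58.1]
[[-0.993 -0.12  -0.009]
 [-0.12   0.993  0.007]
 [ 0.008  0.008 -1.   ]]
tray side tip_of 0.96 [ 0.578 -0.354 -0.003] [437 297]
tray side tip_of 0.76 [ 0.207 -0.3   -0.002] [294 345]
wide side tip_of 0.58 [ 0.577 -0.34   0.067] [436 271]
wide_grip side tip_of 0.8 [ 0.545 -0.347  0.123] [432 258]
tray top tip_of 0.87 [ 0.206 -0.295  0.003] [415 295]
wide top tip_of 0.53 [0.6   0.17  0.003] [258 170]
```

>>> play_rows --increments '[{"offset": [0, 0, 15], "twist": 0, "grip": 0.4}, {"offset": [0, 0, 30], "twist": 0, "grip": 0.4}, {"offset": [0, 0, 42], "twist": 0, "grip": 0.4}, {"offset": [0, 0, 48], "twist": 0, "grip": 0.4}, {"offset": [0, 0, 48], "twist": 0, "grip": 0.4}]'

```text
time: 11.42
tool_pos: [0.5481, -0.3442, 0.2388]
tool_rot: [-0.002, -0.061, 0.998, 0.002]
contact_force: [0.4, -0.6, -2.1]
gripper_width: 0.638
```

>>> play_rows --increments '[{"offset": [0, 0, 2], "twist": 0, "grip": 0.4}, {"offset": [0, 0, 4], "twist": 0, "grip": 0.4}, {"offset": [0, 0, 4], "twist": 0, "grip": 0.4}]'

```text
time: 11.67
tool_pos: [0.5493, -0.3453, 0.2389]
tool_rot: [0.0, -0.061, 0.998, -0.0]
contact_force: [-0.2, 0.3, -2.2]
gripper_width: 0.64
```

>>> play_rows --increments '[{"offset": [0, 0, 3], "twist": 0, "grip": 0.4}, {"offset": [0, 0, 6], "twist": 0, "grip": 0.4}, {"offset": [0, 0, 9], "twist": 0, "grip": 0.4}, {"offset": [0, 0, 9], "twist": 0, "grip": 0.4}]'

```text
time: 12.0
tool_pos: [0.5489, -0.3449, 0.2288]
tool_rot: [-0.0, -0.061, 0.998, 0.0]
contact_force: [0.4, -0.3, -3.1]
gripper_width: 0.637
```

>>> play_rows --increments '[{"offset": [0, 0, 2], "twist": 0, "grip": 0.4}, {"offset": [0, 0, 2], "twist": 0, "grip": 0.4}]'

```text
time: 12.17
tool_pos: [0.5491, -0.345, 0.2273]
tool_rot: [-0.0, -0.061, 0.998, 0.0]
contact_force: [0.2, 0.1, -2.3]
gripper_width: 0.638
```

>>> play_rows --increments '[{"offset": [0, 0, 1], "twist": 0, "grip": 0.4}, {"offset": [0, 0, 2], "twist": 0, "grip": 0.4}, {"offset": [0, 0, 2], "twist": 0, "grip": 0.4}]'

```text
time: 12.42
tool_pos: [0.5492, -0.3451, 0.2255]
tool_rot: [-0.0, -0.061, 0.998, 0.0]
contact_force: [0.4, 0.2, -2.4]
gripper_width: 0.636
```

>>> play_rows --increments '[{"offset": [0, 0, 1], "twist": 0, "grip": 0.4}, {"offset": [0, 0, 2], "twist": 0, "grip": 0.4}, {"offset": [0, 0, 2], "twist": 0, "grip": 0.4}]'

```text
time: 12.67
tool_pos: [0.5492, -0.3452, 0.2237]
tool_rot: [0.0, -0.061, 0.998, -0.0]
contact_force: [-0.5, -0.8, -0.6]
gripper_width: 0.64
```

Contact is starting. I press lightly and drag +x so that floor friction swings the cartridge upright in the grip.

>>> play_rows --increments '[{"offset": [0, 0, 1], "twist": 0, "grip": 0.4}, {"offset": [-2, 0, 2], "twist": 0, "grip": 0.4}, {"offset": [-5, 0, 2], "twist": 0, "grip": 0.4}, {"offset": [-8, 0, 2], "twist": 0, "grip": 0.4}]'

```text
time: 13.0
tool_pos: [0.5573, -0.3447, 0.2235]
tool_rot: [-0.0, -0.061, 0.998, -0.001]
contact_force: [-4.8, 1.0, 6.8]
gripper_width: 0.637
```

Run:
```python
from h import *
to(.575,-.345,.2235)
f=manip.grab_frame("side"); find("wide","side",k=1);find("wide_grip","side",k=1)
cv2.imwrite("pics/c6.png",cv2.resize(f[200:340,370:510],(600,600),interpolation=2))
```

```text
t 13.0 pos [ 0.5573 -0.3447  0.2235] F [-4.8  1.   6.8] g 0.637 d mm [-17.5  -2.5   0. ]
wide side tip_of 0.57 [ 0.583 -0.344  0.007] [436 290]
wide_grip side tip_of 0.7 [ 0.556 -0.346  0.062] [432 277]
```

View pics/c6.png

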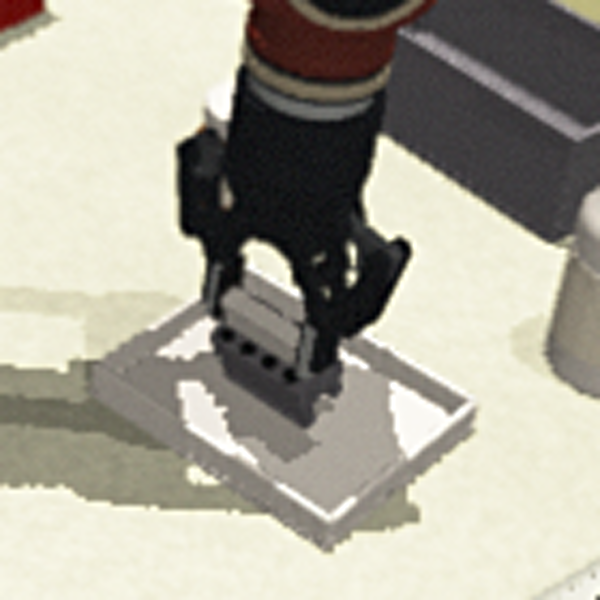

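>>> play_rows --increments '[{"offset": [-3, 0, 2], "twist": 0, "grip": 0.4}, {"offset": [-6, 0, 3], "twist": 0, "grip": 0.4}, {"offset": [-9, 0, 3], "twist": 0, "grip": 0.4}, {"offset": [-12, 0, 3], "twist": 0, "grip": 0.4}]'

```text
time: 13.48
tool_pos: [0.5693, -0.3441, 0.2236]
tool_rot: [-0.001, -0.061, 0.998, -0.002]
contact_force: [-12.1, 0.6, 20.9]
gripper_width: 0.633
```

Run:
```python
from h import *
to(.575,-.345,.2235)
f=manip.grab_frame("side"); find("wide","side",k=1);find("wide_grip","side",k=1)
cv2.imwrite("pics/c7.png",cv2.resize(f[200:340,370:510],(600,600),interpolation=2))
```

```text
t 13.4833 pos [ 0.5693 -0.3441  0.2236] F [-12.1   0.6  20.9] g 0.633 d mm [-5.6 -1.6  0. ]
wide side tip_of 0.92 [ 0.589 -0.341  0.006] [437 289]
wide_grip side tip_of 0.86 [ 0.568 -0.344  0.064] [435 274]
```

Rotation has started: the tool moved 12 mm and the cartridge foot only 6 mm. I continue.

>>> play_rows --increments '[{"offset": [-3, 0, 1], "twist": 0, "grip": 0.4}, {"offset": [-6, 0, 1], "twist": 0, "grip": 0.4}, {"offset": [-9, 0, 1], "twist": 0, "grip": 0.4}, {"offset": [-12, 0, 1], "twist": 0, "grip": 0.4}, {"offset": [-15, 0, 1], "twist": 0, "grip": 0.4}]'

```text
time: 14.05
tool_pos: [0.5845, -0.3428, 0.2234]
tool_rot: [0.0, -0.061, 0.998, -0.003]
contact_force: [-8.8, 0.5, 19.8]
gripper_width: 0.643
```

Run:
```python
from h import *
to(.575,-.345,.2235)
f=manip.grab_frame("side"); find("wide","side",k=1);find("wide_grip","side",k=1)
cv2.imwrite("pics/c7.png",cv2.resize(f[200:340,370:510],(600,600),interpolation=2))
```

```text
t 14.05 pos [ 0.5845 -0.3428  0.2234] F [-8.8  0.5 19.8] g 0.643 d mm [ 9.7 -1.  -0.1]
wide side tip_of 0.6 [ 0.6   -0.343  0.006] [441 288]
wide_grip side tip_of 0.65 [ 0.583 -0.343  0.065] [439 271]
```

View pics/c7.png

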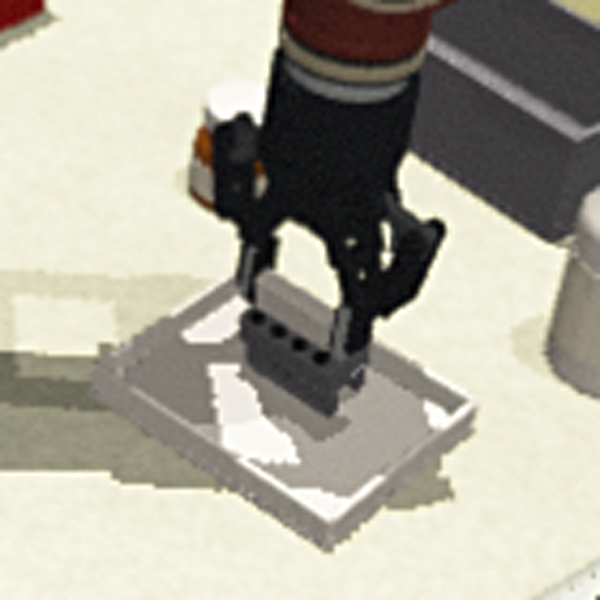

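Tilt is down to about 17°, from grip (0.583) against foot (0.600). One more stroke, then I ease the press.

>>> play_rows --increments '[{"offset": [-4, 0, 2], "twist": 0, "grip": 0.4}, {"offset": [-8, 0, 2], "twist": 0, "grip": 0.4}, {"offset": [-12, 0, 2], "twist": 0, "grip": 0.4}, {"offset": [-14, 0, 0], "twist": 0, "grip": 0.4}, {"offset": [-14, 0, -3], "twist": 0, "grip": 0.4}]'

```text
time: 14.62
tool_pos: [0.5983, -0.3398, 0.2223]
tool_rot: [0.001, -0.061, 0.998, -0.001]
contact_force: [-0.5, 0.3, -3.0]
gripper_width: 0.635
```

Run:
```python
from h import *
to(.575,-.345,.2235)
f=manip.grab_frame("side"); find("wide","side",k=1);find("wide_grip","side",k=1)
```

```text
t 14.6167 pos [ 0.5983 -0.3398  0.2223] F [-0.5  0.3 -3. ] g 0.635 d mm [23.7 -2.3 -1.2]
wide side tip_of 0.57 [ 0.605 -0.338  0.002] [441 287]
wide_grip side tip_of 0.62 [ 0.593 -0.34   0.066] [442 269]
```

>>> play_rows --increments '[{"offset": [0, 0, 1], "twist": 0, "grip": 0.4}, {"offset": [0, 0, 1], "twist": 0, "grip": 0.4}]'

```text
time: 14.93
tool_pos: [0.5986, -0.3395, 0.2219]
tool_rot: [0.001, -0.061, 0.998, -0.001]
contact_force: [-1.1, 1.0, 9.5]
gripper_width: 0.638
```

>>> play_rows --increments '[{"offset": [0, 0, 1], "twist": 0, "grip": 0.4}, {"offset": [0, 0, 1], "twist": 0, "grip": 0.4}]'

```text
time: 15.1
tool_pos: [0.5988, -0.3395, 0.2218]
tool_rot: [0.001, -0.061, 0.998, -0.001]
contact_force: [-2.0, 1.5, 12.6]
gripper_width: 0.638
```

>>> play_rows --increments '[{"offset": [0, 0, -1], "twist": 0, "grip": 0.4}, {"offset": [0, 0, -1], "twist": 0, "grip": 0.68}, {"offset": [0, 0, -1], "twist": 0, "grip": 0.75}, {"offset": [0, 0, -1], "twist": 0, "grip": 0.8}, {"offset": [0, 0, -1], "twist": 0, "grip": 0.85}]'

```text
time: 15.52
tool_pos: [0.5974, -0.3388, 0.2185]
tool_rot: [-0.001, -0.061, 0.998, 0.001]
contact_force: [0.4, 0.4, -0.4]
gripper_width: 0.848
```

>>> play_rows --increments '[{"offset": [0, 0, 0], "twist": 0, "grip": 0.95}, {"offset": [0, 0, 0], "twist": 0, "grip": 0.95}, {"offset": [0, 0, 0], "twist": 0, "grip": 0.95}]'

```text
time: 15.77
tool_pos: [0.5978, -0.3391, 0.2194]
tool_rot: [-0.0, -0.061, 0.998, 0.0]
contact_force: [-0.2, 0.4, -0.4]
gripper_width: 0.947
```

Run:
```python
from h import *
to(.575,-.345,.2235)
f=manip.grab_frame("side"); find("wide","side",k=1);find("wide_grip","side",k=1)
```

```text
t 15.7667 pos [ 0.5978 -0.3391  0.2194] F [-0.2  0.4 -0.4] g 0.947 d mm [23.3 -3.1 -4.1]
wide side tip_of 0.57 [ 0.606 -0.337  0.   ] [441 287]
wide_grip side tip_of 0.78 [ 0.603 -0.341  0.061] [445 269]
```

Released and upright: grip is at 0.603 and foot at 0.606. I raise straight up.

>>> play_rows --increments '[{"offset": [0, 0, -10], "twist": 0, "grip": 0.95}, {"offset": [0, 0, -30], "twist": 0, "grip": 0.95}, {"offset": [0, 0, -60], "twist": 0, "grip": 0.95}, {"offset": [0, 0, -95], "twist": 0, "grip": 0.95}, {"offset": [0, 0, -130], "twist": 0, "grip": 0.95}]'

```text
time: 16.33
tool_pos: [0.5975, -0.3389, 0.3512]
tool_rot: [-0.0, -0.061, 0.998, 0.0]
contact_force: [0.4, -0.4, 0.4]
gripper_width: 0.952
```

>>> play_rows --increments '[{"offset": [40, 0, 0], "twist": 0, "grip": 0.95}, {"offset": [80, 0, 0], "twist": 0, "grip": 0.95}, {"offset": [120, 0, 0], "twist": 0, "grip": 0.95}, {"offset": [120, 0, 0], "twist": 0, "grip": 0.95}]'

```text
time: 16.67
tool_pos: [0.4739, -0.3537, 0.3491]
tool_rot: [-0.002, -0.059, 0.998, 0.001]
contact_force: [0.9, 0.3, 0.2]
gripper_width: 0.954
```

Run:
```python
from h import *
to(.575,-.345,.2235)
f=manip.grab_frame("side"); find("wide","side",k=1);find("wide_grip","side",k=1);find("tray","side",k=2);find("narrow_a","side",k=2);find("guard_edge","side",k=1)
for q in("jar","tipbox","beaker"): find(q,"side",k=1)
cv2.imwrite("pics/c8.png",np.hstack([cv2.resize(f[220:340,380:500],(400,400),interpolation=2),cv2.resize(f[90:240,250:400],(400,400),interpolation=2)]))
```

```text
t 16.6667 pos [ 0.4739 -0.3537  0.3491] F [0.9 0.3 0.2] g 0.954 d mm [-101.9   -3.6  125.2]
wide side tip_of 0.62 [ 0.603 -0.338  0.002] [440 287]
wide_grip side tip_of 0.6 [ 0.601 -0.34   0.061] [444 269]
tray side tip_of 0.56 [ 0.205 -0.3   -0.005] [293 346]
narrow_a side tip_of 0.74 [0.616 0.174 0.077] [327 172]
narrow_a side tip_of 0.66 [0.622 0.105 0.072] [342 182]
jar side tip_of 0.63 [ 0.691 -0.189  0.001] [424 245]
tipbox side tip_of 0.85 [ 0.399 -0.166  0.001] [331 277]
beaker side tip_of 0.93 [0.384 0.347 0.001] [236 188]
```

View pics/c8.png

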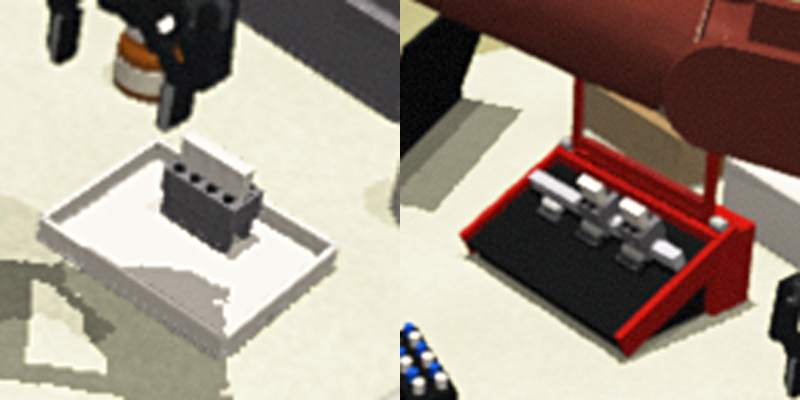

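The picture shows the wide cartridge upright in the white tray (crop 212,200). The narrow ones are clipped at (595,205) and (635,225), and the guard posts are vertical. I hand in.

```bash
python3 -c "
from h import *
print(manip.job_done())"
```

```text
the job is handed in; nothing more can be done
None
```

I pushed the guard upright, pulled the wide cartridge off the rail by the ends of its fin, and left it standing on its legs in the white tray. I then handed the job in at about 17 s; no verdict is reported.

The tool can only point straight down, so the cartridge was still tilted 25° when it reached the tray. I pressed its foot lightly on the tray floor and dragged it until it had swung to about 10° from upright. When I let go, it settled flat.

**Last checks:**
- **Wide cartridge:** its underside is at (0.603, -0.338, 0.002) and its grip point at (0.601, -0.340, 0.061), so it is upright within measuring error. It is about 3 cm from the tray middle, inside the limits.
- **Narrow cartridges:** both are still clipped on, and their measured positions are within about 4 mm of the start, which is the accuracy of the measurement.
- **Jar, tip box and beaker:** all unmoved, to within a few millimetres.
- **Robot:** contact force was about zero, and the gripper was well clear of everything.
- **Guard:** in the last picture the arm hid its top edge, so that point was not found again. The posts look vertical, and the last measurement of the edge put it directly above the hinge (x 0.664 against 0.666).
- **White tray:** the network did not report it in the last picture, so I used its earlier position of about (0.577, -0.35).

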